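Turn the condiment turntable to the front

ROBOT

A 7-joint arm with a two-finger parallel gripper is mounted at the origin on a cart in front of the work surface, level with it; the furniture and walls round the work are solid. World frame = base frame: x ahead of the robot, y to its left, z up, the work surface at z = 0. Lengths are in m, angles in rad, forces in N, time in s.
With the tool pointing down it reaches from about 0.4 to 0.85 m from the base axis. Payload 10.4 kg.
Tool frame: the origin (TCP) lies midway between the tips of the shut fingers; the grasp point (between the pads) lies 19 mm behind it; z points along the fingers, y is the line along which they close (so a half turn about z gives the same grasp; the last joint's range is limited). The gripper opens to 87 mm and grips with 3 to 60 N. Pads are 19 mm wide; open, the fingers measure 117 mm over their backs; the gripper's body (75 mm by 190 mm) begins 51 mm behind the grasp point.
Start: joints at [-1.252, 0.332, -0.065, 1.46, 0.022, 1.35, -0.088], TCP at [0.209, 0.589, 0.196] pointing down, gripper open.
Joint ranges: [-2.6, 2.6], [-0.5, 2.12], [-1.47, 1.34], [0.16, 2.42], [-1.27, 4.41], [0.06, 2.06], [-2.6, 2.6]. Speed limits (rad/s): [2.22, 2.22, 2.79, 2.79, 3.14, 3.14, 3.14].

INTERFACE

Orientations are given as a unit quaternion [x, y, z, w].
In Python, from bench import r gives the robot as it stands.
- The arm moves only by the tool carry_out, never from a script. Its argument "steps" is a list that holds one entry, the list of rows, each a list of 6 numbers: the shift along the tool's x, y, z in cm, then the turn, a rotation vector about the tool's x, y, z in rad. In form: [[[dx, dy, dz, wx, wy, wz], ...]]. A call has 1 to 20 rows; each row is the pose to reach, as a shift and turn from the pose commanded when the call began, along the tool's axes at that moment; what a row does not reach only later rows make up. A row lasts 1/12 s, in which the tool goes at most 41.7 mm and 7.16 degrees, less where a joint would pass 70% of its speed; a pose out of reach is approached as far as the arm can. A call with a gripper value outside its range is refused whole. "hand" is the closure, from -1 (fully open) to 1 (shut), set as the call begins (left out, the last holds). The fingers move at their own pace and stop on an object; "squeeze" is the grip in N (left out, the last holds). Time passes only in rows, so rows that repeat a pose let the fingers close. It gives the time, the measured TCP pose, the force, the opening and the grip force at its end, in the units of the state.
- r.read_state(): the state, without advancing time (a new reading comes with each control period).
- r.camera(name): name is "side" or "top"; returns the picture (400x640x3 uint8, red, green, blue); there is no depth.
- r.camera_params(name): a dict with "fx", "fy", "cx", "cy" (pixels), "view" (4x4, takes a point from world to camera coordinates). Camera axes: x right, y up, looking along -z (the intrinsics and any distortion apply to the point x, -y, -z); pixel columns grow to the right and rows downward; lengths in m; the calibration is good to about 2 mm. A picture is of the moment at which its call begins. camera_params takes no time and is no camera call.
- r.close_job(): hands the job in; it is judged then, once.
The state is a dict: "time": time; "joint_positions": joint angles; "joint_vel": joint speeds; "joint_torque": joint torques, N m; "ee_pos": TCP position; "eef_rot": TCP orientation; "ft_force": force on the tool from outside, world axes, zero at the start; "torque": the same for the moment, N m; "width": finger opening in m; "grip_force": force on a finger pad.
Only numpy, scipy, OpenCV 4.12 (cv2) and the standard library are available. Lean on these libraries where they do the work, as an engineer would, in place of code of your own. Each camera call takes 0.05 s, during which the arm holds its last target. There are 200 camera calls.

TASK

Spin the condiment turntable by pushing the finger lugs on its rim with a fingertip until the ramekin with the spoon in it faces front, squarely in line with the steel pointer on the turntable's foot. Do not touch or lift any of the ramekins, leave the other things on the counter where they stand, and take the hand away when the ramekin is at the front and the turntable is still.

Things in the scene. Friction and masses are not known exactly. Their poses are not given: they have to be found in the camera images.
- turntable_center (a point): Centre of the turntable, on its turning axis, 34 mm above the counter (height of its lugs). Its x axis lies along one lug and turns with the table; z is up. The turntable is a round wooden tray 170 mm across, its floor 34 mm and its low lip 42 mm above the counter. From 62 mm from the axis outward there is free air under it down to the counter, save for the 5 mm high pointer.
- lug_tip (a point): Outer end of one of six identical finger lugs on the turntable's rim, 108 mm from the axis: the one along the x axis of turntable_center; the others follow every 60 degrees. Each is a level round peg, 14 mm thick, axis 34 mm above the counter, sticking straight out from the rim (85 mm from the axis) to 108 mm. About 85 mm is free between neighbours.
- turntable (a joint): Angle of the turntable in rad, 0 at the start, growing counterclockwise as seen from above; no stop within three turns either way. It turns freely in both directions against a light steady friction (about 0.12 N m, so 1 to 2 N at a lug) and stays where it is left.
- pointer (a point): Point on the middle line of the flat steel pointer (22 mm wide, 5 mm high, lying on the counter), 100 mm from the turning axis. The pointer sticks out from the turntable's fixed foot roughly towards the robot and ends, rounded, 129 mm from the axis. From the axis towards this point is the front.
- screen (a point): Point on the counter at the robot's side of the glass screen's base behind the turntable; the screen runs along y. Its base is 46 mm high; the upright glass 30 mm behind its face is 213 mm high. Do not run into it.
- front_place (a point): Point above the turntable's floor in line with the pointer, 44 mm from the turning axis: where the middle of the ramekin that is at the front stands. Fixed to the foot, does not turn.
- butter_ramekin: Cream ramekin with a little spoon standing up out of it, the only one with a spoon; 61 mm across, its cup 36 mm high, the spoon's end 86 mm high. Origin: centre of its underside. Loose; stands on the turntable's floor, 44 mm from the axis, midway between the directions of two lugs, and rides round with it.
- salt_ramekin: The largest ramekin, 70 mm across, 42 mm high, no spoon. Origin: centre of its underside. Loose; stands on the turntable 44 mm from the axis, a third of a turn from the others.
- chili_ramekin: The smallest ramekin, 58 mm across, 34 mm high, no spoon. Origin: centre of its underside. Loose; stands on the turntable 44 mm from the axis, a third of a turn from the others.
- service_bell: Desk bell, 84 mm across, 59 mm high, on the counter to the left of the turntable; bystander. Origin: centre of its underside.
- kitchen_timer: Kitchen timer, 53x70x50 mm, on the counter to the left; bystander. Origin: centre of its underside.
- stone_cup: Round cup, 68 mm across, 62 mm high, on the counter to the left; bystander. Origin: centre of its underside.
- squeeze_herb_oil: Squeeze bottle, 48 mm across, 150 mm high, on the counter to the right of the turntable; bystander. Origin: centre of its underside.
- spice_jar_1: Spice jar, 46 mm across, 106 mm high, on the counter to the right; bystander. Origin: centre of its underside.
Not all that is in view belongs to the job. Leave any orange look-alike of the salt_ramekin alone.

How it is judged:
At the end, for the whole second after the job is handed in: The ramekin with the spoon stands with its middle within 12 mm (about 15 degrees of turn) of the front place in line with the pointer, the turntable is still, and all three ramekins stand upright on the turntable's floor, within 56 mm of its axis (horizontal distance between butter_ramekin and front_place below 0.012 m and velocity of joint turntable between -0.05 and 0.05 rad/s and z of each of butter_ramekin, salt_ramekin, chili_ramekin in the frame of front_place below 0.006 m and angle between each of butter_ramekin, salt_ramekin, chili_ramekin's own z axis and vertical below 0.1 rad and horizontal distance between each of butter_ramekin, salt_ramekin, chili_ramekin and turntable_center below 0.056 m); the robot touches nothing.
It fails at once if a ramekin is touched by the arm, hand or fingers (contact force between any of butter_ramekin, salt_ramekin, chili_ramekin and the fingers above 0.5 N or contact force between any of butter_ramekin, salt_ramekin, chili_ramekin and the arm above 0.5 N).
It fails at once if a ramekin is lifted off the turntable or knocked over ((z of butter_ramekin in the frame of front_place above 0.012 m or angle between butter_ramekin's own z axis and vertical above 0.25 rad) or (z of salt_ramekin in the frame of front_place above 0.012 m or angle between salt_ramekin's own z axis and vertical above 0.25 rad) or (z of chili_ramekin in the frame of front_place above 0.012 m or angle between chili_ramekin's own z axis and vertical above 0.25 rad)).
It fails at once if one of the things standing around the turntable is shifted by more than 2 cm (distance of any of service_bell, kitchen_timer, stone_cup, squeeze_herb_oil, spice_jar_1 from where it was at the start of the episode above 0.02 m).
It also fails if it takes over 72 s, if anything falls off the work surface, if the arm or the gripper's body presses on something with over 40 N, if the wrist force passes 120 N, or if a joint passes its speed limit or range.

## Working session

There is one attempt and no reset: what is moved stays moved. The work goes in short steps, Python scripts to look and compute and a tool call to move; the robot and the scene stay as the last step left them, time stands still between calls to the robot, and variables do not carry over. Pictures are saved under pics/ and viewed, at most 10 in all, crops included, and the job is handed in when it is done.

Besides the shell and the picture viewer there is one more tool, called as name([rows], argument=value, ...), one row to a line, values as JSON. carry_out: Moves the arm, as the interface text tells. Its arguments: {"type":"object","properties":{"steps":{"type":"array","items":{"type":"array","items":{"type":"array","items":{"type":"number"}}}},"hand":{"type":"number"},"squeeze":{"type":"number"}},"required":["steps"]}

```bash
mkdir -p pics; python3 - <<'E'
from bench import r
import cv2
for n in("top","side"):
    cv2.imwrite(f"pics/{n}0.png",r.camera(n)[:,:,::-1]); print(r.camera_params(n))
s=r.read_state();print(s)
E
```

```text
{'fx': 488.707657894014, 'fy': 488.707657894014, 'cx': 323.6295911891745, 'cy': 204.11620782894926, 'view': array([[-7.20894565e-03, -9.99973852e-01,  5.72117758e-04,
        -8.92174706e-02],
       [ 9.83699113e-01, -6.98881439e-03,  1.79686426e-01,
        -5.73488207e-01],
       [-1.79677729e-01,  1.85814141e-03,  9.83723773e-01,
        -1.61160936e+00],
       [ 0.00000000e+00,  0.00000000e+00,  0.00000000e+00,
         1.00000000e+00]])}
{'fx': 417.5079399290979, 'fy': 417.5079399290979, 'cx': 321.90876453817737, 'cy': 198.94170737929835, 'view': array([[-0.75584366, -0.65430308, -0.02424542,  0.36805706],
       [ 0.27029684, -0.34554301,  0.8986321 , -0.25056853],
       [-0.59635559,  0.67267191,  0.43803255, -1.15060918],
       [ 0.        ,  0.        ,  0.        ,  1.        ]])}
{'time': 0.1, 'joint_positions': array([-1.25162079,  0.33283843, -0.06472567,  1.46082069,  0.02158334,
        1.34989625, -0.0884858 ]), 'joint_vel': array([-0.00014004, -0.00229704, -0.0002892 , -0.00154277,  0.00100019,
       -0.00058338, -0.00025962]), 'joint_torque': array([ 5.31198857e-04, -6.24545145e+01,  2.39268620e-02, -3.90721893e+01,
       -6.14908431e-02,  3.63132334e-02,  2.76507529e-05]), 'ee_pos': array([0.20933605, 0.58851245, 0.19523249]), 'eef_rot': array([ 1.70030982e-01,  9.85438513e-01, -6.27248703e-04, -9.27432030e-05]), 'ft_force': array([-0.18315758, -0.20405539, -0.54635593]), 'torque': array([-0.0093146 , -0.02958369,  0.01904897]), 'grip_force': 0.0, 'width': 0.08699955844703391}
```

View pics/top0.png

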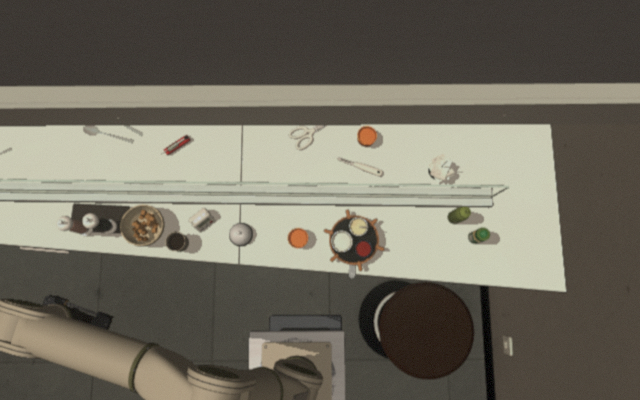

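View pics/side0.png

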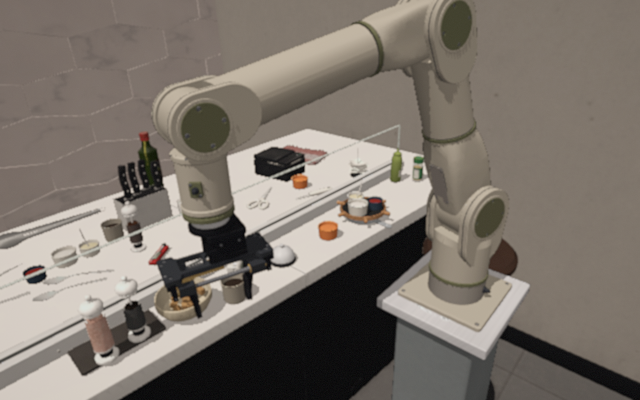

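The top view shows the turntable at about (353,240). The bell is at (241,234), an orange look-alike ramekin at (298,238), and the bottle and jar at (459,215) and (480,236). The pointer shows at about (352,270). I'll enlarge the turntable next.

```bash
cat > h.py <<'E'
from bench import r
import cv2,numpy as np
def ray(n,u,v,z):
    p=r.camera_params(n);V=np.array(p["view"]);R,t=V[:3,:3],V[:3,3]
    d=R.T@np.array([(u-p["cx"])/p["fx"],-(v-p["cy"])/p["fy"],-1]);o=-R.T@t
    return o+d*(z-o[2])/d[2]
def proj(n,P):
    p=r.camera_params(n);V=np.array(p["view"]);c=V[:3,:3]@np.array(P)+V[:3,3]
    return p["cx"]+p["fx"]*c[0]/-c[2],p["cy"]-p["fy"]*c[1]/-c[2]
E
python3 - <<'E'
from h import *
a=cv2.imread("pics/top0.png")[200:285,305:400];b=cv2.imread("pics/side0.png")[180:235,325:405]
A=cv2.resize(a,(475,425),interpolation=2);B=cv2.resize(b,(320,220),interpolation=2)
o=np.zeros((425,800,3),np.uint8);o[:,:475]=A;o[:220,480:]=B;cv2.imwrite("pics/c.png",o)
for n,u,v,z in [("c",353,240,.04),("bell",241,234,.03),("orange",298,238,.03),("bottle",459,215,.08),("jar",480,236,.08),("ptr",352,270,.005),("scr",400,205,.046),("edge",353,265,0),("timer",202,219,.04),("cup",177,241,.05)]: print(n,ray("top",u,v,z).round(3))
E
```

```text
c [ 0.451 -0.192  0.04 ]
bell [0.475 0.189 0.03 ]
orange [ 0.46  -0.005  0.03 ]
bottle [ 0.528 -0.544  0.08 ]
jar [ 0.457 -0.61   0.08 ]
ptr [ 0.352 -0.189  0.005]
scr [ 0.569 -0.354  0.046]
edge [ 0.369 -0.193  0.   ]
timer [0.526 0.322 0.04 ]
cup [0.451 0.4   0.05 ]
```

View pics/c.png

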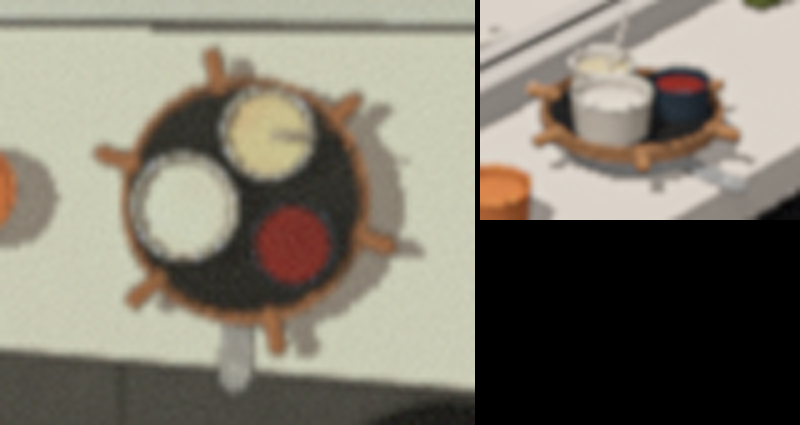

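The cream ramekin with the spoon is at crop (267,132), or image (358,226). The other candidates are white at image (342,241), which is salt (largest), red at (364,249), which is chili, and the orange look-alike at (298,238), which is off the table. Only the cream one has a spoon, and the side crop shows it sticking up.

```bash
python3 - <<'E'
from h import *
T=[(212,52),(355,98),(393,246),(279,352),(131,303),(98,153)]
L=np.array([ray("top",305+u/5,200+v/5,.034) for u,v in T])[:,:2]
c=L.mean(0);d=L-c
print("c",c,"r",np.hypot(*d.T),"ang",np.degrees(np.arctan2(d[:,1],d[:,0])))
pt=ray("top",305+235/5,200+388/5,.005)[:2]
b=ray("top",305+267/5,200+132/5,.07)[:2]
for n,p in(("ptr",pt),("butter",b)): print(n,p,np.hypot(*(p-c)),np.degrees(np.arctan2(*(p-c)[::-1])))
E
```

```text
c [ 0.45164696 -0.19536725] r [0.10401143 0.10346821 0.10486962 0.10486126 0.1042084  0.10461272] ang [  11.40020802  -47.92127718 -107.81495655 -168.34486329  131.6266113
   71.78075054]
ptr [ 0.32613886 -0.18826425] 0.12570893188922547 176.7608574705893
butter [ 0.49308563 -0.20883152] 0.04357120829708181 -18.000034650848583
```

carry_out([
  [[-3,-2,0,0,0,0.1],[-6,-4,0,0,0,0.2],[-9,-7,0,0,0,0.3],[-12,-9,0,0,0,0.4],[-15,-11,0,0,0,0.5],[-18,-14,0,0,0,0.6],[-21,-16,0,0,0,0.7],[-24,-18,0,0,0,0.8],[-27.7,-20.8,0,0,0,0.9],[-29,-24,0,0,0,1.0],[-31,-27,0,0,0,1.1],[-32,-30,0,0,0,1.2],[-34,-34,0,0,0,1.229],[-36,-37,1,0,0,1.229],[-37,-41,2,0,0,1.229],[-39,-45,2.5,0,0,1.229],[-41,-49,3,0,0,1.229],[-42.6,-53.7,3.5,0,0,1.229],[-42.6,-53.7,3.5,0,0,1.229],[-42.6,-53.7,3.5,0,0,1.229]],
], hand=1)

```text
time: 1.77
ee_pos: [0.4301, -0.0641, 0.1605]
eef_rot: [0.709, 0.705, -0.0, -0.0]
ft_force: [0.1, -0.4, -0.5]
width: 0.0003
grip_force: 0.0
```

carry_out([
  [[-1,0,0,0,0,0],[-2,0,1,0,0,0],[-3.1,0,3,0,0,0],[-3.1,0,5,0,0,0],[-3.1,0,6.5,0,0,0],[-3.1,0,6.5,0,0,0],[-3.1,0,6.5,0,0,0]],
])

```text
time: 2.35
ee_pos: [0.4305, -0.0903, 0.0958]
eef_rot: [0.707, 0.708, -0.001, -0.0]
ft_force: [-1.8, -1.1, -1.0]
width: 0.0005
grip_force: 0.0
```

```bash
python3 - <<'E'
from h import *
s=r.read_state();print(s["ee_pos"],s["ft_force"],s["joint_positions"])
a=r.camera("top")[:,:,::-1][160:300,270:430];b=r.camera("side")[:,:,::-1][140:250,300:420]
cv2.imwrite("pics/d.png",np.hstack([cv2.resize(a,(457,400),interpolation=2),cv2.resize(b,(343,400),interpolation=2)]))
E
```

```text
[ 0.43050608 -0.09034539  0.09578607] [-1.7746146  -1.11639565 -0.99195261] [-0.58091802 -0.02055022  0.68825349  2.08022653  0.01552898  1.0787732
  0.10119434]
```

View pics/d.png

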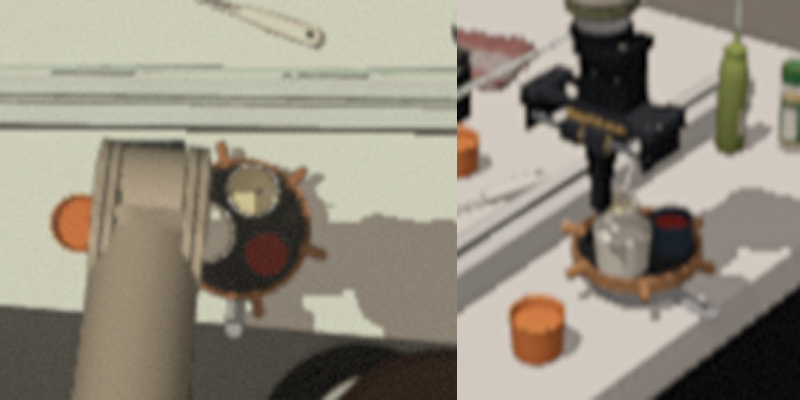

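The crops show the closed fingers above the gap at the left of the turntable, clear of all the cups. The pointer tip is visible at left-crop (235,325). Next I go down and make the first stroke.

carry_out([
  [[-0.3,0,2,0,0,0],[-0.3,0,4,0,0,0],[-0.3,0,5.5,0,0,0],[-0.3,0,6.4,0,0,0],[-0.3,0,6.4,0,0,0],[-0.3,0.5,6.4,0,0,0],[-0.2,1,6.4,0,0,0],[-0.2,1.5,6.4,0,0,0],[-0.1,2,6.4,0,0,0],[-0.1,2.5,6.4,0,0,0],[-0.2,3,6.4,0,0,0],[-0.2,3.4,6.4,0,0,0],[-0.3,3.8,6.4,0,0,0],[-0.4,4.2,6.4,0,0,0],[-0.5,4.6,6.4,0,0,0],[-0.6,5,6.4,0,0,0],[-0.7,5.3,6.4,0,0,0],[-0.8,5.6,6.4,0,0,0],[-0.8,5.7,6.4,0,0,0],[-0.8,5.7,6.4,0,0,0]],
])

```text
time: 4.12
ee_pos: [0.488, -0.0989, 0.0319]
eef_rot: [0.707, 0.707, -0.0, 0.0]
ft_force: [-0.7, 0.4, -0.2]
width: 0.0006
grip_force: 0.0
```

```bash
cat >> h.py <<'E'
C=np.array([.4515,-.1955])
def look(f):
    a=r.camera("top")[:,:,::-1];cv2.imwrite(f,cv2.resize(a[195:290,300:410],(660,570),interpolation=2))
    h=cv2.cvtColor(a.copy(),cv2.COLOR_BGR2HSV).astype(int)
    # rim-ring wood pixels, radius 92..106 mm at lug height
    vv,uu=np.mgrid[205:285,305:405]
    W=np.array([ray("top",u,v,.034)[:2] for u,v in zip(uu.ravel(),vv.ravel())])-C
    rad=np.hypot(*W.T);H=h[vv.ravel(),uu.ravel()]
    m=(rad>.092)&(rad<.108)&(H[:,0]<20)&(H[:,1]>110)&(H[:,2]>100)
    th=np.arctan2(W[m,1],W[m,0])
    print("n",m.sum(),"coherence",abs(np.exp(6j*th).mean()),"lug phase mod60",np.degrees(np.angle(np.exp(6j*th).mean()))/6%60,"angles",np.sort(np.degrees(th).round())) 
    m2=(rad<.085)&(H[:,0]<12)&(H[:,1]>140)
E
python3 - <<'E'
from h import *
look("pics/e.png")
print(r.read_state()["ft_force"])
E
```

```text
Traceback (most recent call last):
  File "h.py", line 16, in look
    W=np.array([ray("top",u,v,.034)[:2] for u,v in zip(uu.ravel(),vv.ravel())])-C
                ~~~^^^^^^^^^^^^^^^^
  File "h.py", line 4, in ray
    p=r.camera_params(n);V=np.array(p["view"]);R,t=V[:3,:3],V[:3,3]
ValueError: time passes only in moves, steps and waits
```

```bash
sed -i 's/p=r.camera_params(n);/p=cp(n);/; s/^import cv2,numpy as np/import cv2,numpy as np,functools\ncp=functools.cache(r.camera_params)/' h.py
python3 - <<'E'
from h import *
look("pics/e.png")
E
```

```text
n 32 coherence 0.9819971820212047 lug phase mod60 11.406301645483977 angles [-171. -171. -171. -169. -169. -168. -167. -167. -108.  -49.  -49.  -47.
  -47.  -46.    9.   11.   11.   11.   12.   13.   13.   14.   14.   15.
  128.  129.  129.  130.  130.  130.  132.  132.]
```

View pics/e.png

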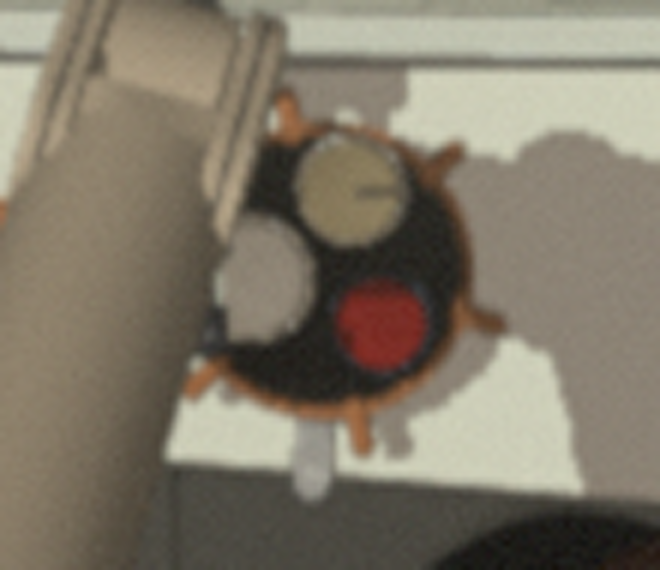

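The table has not turned: the lug phase is still about 11°, although the finger should be at the lug. I'll check the side view.

```bash
python3 - <<'E'
from h import *
b=r.camera("side")[:,:,::-1][150:240,310:430]
cv2.imwrite("pics/f.png",cv2.resize(b,(800,600),interpolation=2))
s=r.read_state();print(s["ee_pos"],s["ft_force"])
k=lambda p:[(round((u-310)*6.67),round((v-150)*6.67)) for u,v in [proj("side",p)]][0]
t=np.radians(71.6)
print("tcp",k(s["ee_pos"]),"lugtip",k([C[0]+.108*np.cos(t),C[1]+.108*np.sin(t),.034]),"lug131",k([C[0]+.108*np.cos(t+1.047),C[1]+.108*np.sin(t+1.047),.034]),"ctr",k([*C,.034]))
E
```

```text
[ 0.48764589 -0.09879135  0.03186908] [ 0.19425502 -0.12611535  0.41970956]
tcp (198, 431) lugtip (194, 432) lug131 (380, 477) ctr (358, 382)
```

View pics/f.png

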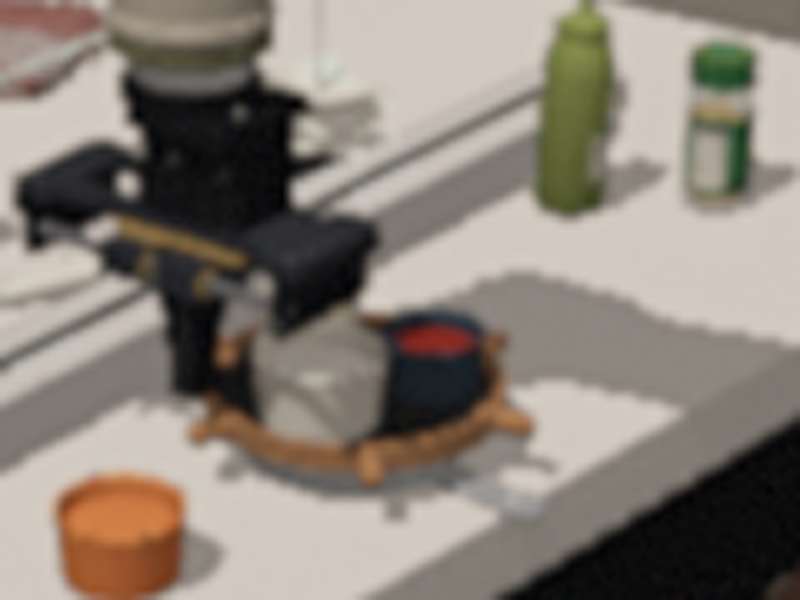

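```bash
python3 - <<'E'
from h import *
k=lambda p:[(round((u-310)*6.67),round((v-150)*6.67)) for u,v in [proj("side",p)]][0]
for z in(.032,.04,.05,.06): print(z,"tip",k([.4876,-.0988,z]))
for z in(.08,.1,.12): print(z,"near",k([.393,-.061,z]),"right",k([.393,-.136,z]),"far-left",k([.583,-.061,z]))
# fingertip in second view at hover
E
```

```text
0.032 tip (198, 431)
0.04 tip (197, 417)
0.05 tip (197, 401)
0.06 tip (197, 384)
0.08 near (298, 429) right (385, 376) far-left (15, 326)
0.1 near (298, 394) right (386, 341) far-left (14, 293)
0.12 near (298, 358) right (387, 306) far-left (13, 259)
```

The side view puts the real fingertip at about z = 5 cm, at crop (190,395). That is roughly 2 cm above the reported TCP, so it passed over the lug. I'll back off, go 2 cm lower and push again.

carry_out([
  [[0,0,-1,0,0,0],[0.3,-2,-1,0,0,0],[0.5,-4,-1,0,0,0],[0.4,-5.8,-1,0,0,0],[0.4,-5.8,0,0,0,0],[0.4,-5.8,1,0,0,0],[0.4,-5.8,2,0,0,0],[0.4,-5.8,2,0,0,0],[0.5,-5.2,2,0,0,0],[0.6,-4.6,2,0,0,0],[0.7,-4,2,0,0,0],[0.7,-3.5,2,0,0,0],[0.7,-3,2,0,0,0],[0.6,-2.5,2,0,0,0],[0.5,-2,2,0,0,0],[0.4,-1.5,2,0,0,0],[0.3,-1,2,0,0,0],[0.2,-0.5,2,0,0,0],[0,0,2,0,0,0],[0,0,2,0,0,0]],
])

```text
time: 5.93
ee_pos: [0.489, -0.0993, 0.0121]
eef_rot: [0.707, 0.707, 0.0, 0.0]
ft_force: [0.6, -1.0, 0.7]
width: 0.0004
grip_force: 0.1
```

```bash
python3 - <<'E'
from h import *
look("pics/g.png")
s=r.read_state();print(s["ee_pos"],s["ft_force"])
E
```

```text
n 25 coherence 0.9875219025923918 lug phase mod60 59.44744469034022 angles [-123. -122. -121. -121. -120. -119. -118. -117.  -61.  -61.  -60.  -59.
   -1.   -1.   -1.   -1.    1.    1.    1.  177.  177.  177.  179.  179.
  179.]
[ 0.48847165 -0.0990948   0.01195308] [-0.0023254   1.08645726  1.20642119]
```

Turned 12° clockwise. Next is the following lug, at about 119.5°.

carry_out([
  [[0.2,-0.5,-1,0,0,0],[0.5,-1,-3,0,0,0],[0.7,-3.6,-3.5,0,0,0],[0.5,-6,-3.5,0,0,0],[0,-9,-3.5,0,0,0],[-2.6,-11.8,-3.5,0,0,0],[-2.6,-11.8,-3.5,0,0,0],[-2.6,-11.8,-2,0,0,0],[-2.6,-11.8,0,0,0,0],[-2.6,-11.8,0,0,0,0],[-2.6,-11.8,0,0,0,0]],
])

```text
time: 6.9
ee_pos: [0.369, -0.125, 0.0117]
eef_rot: [0.707, 0.707, -0.001, -0.001]
ft_force: [-0.0, -0.1, -0.3]
width: 0.0007
grip_force: 0.0
```

carry_out([
  [[0.6,0.6,0,0,0,0],[1.2,1.3,0,0,0,0],[1.7,2.1,0,0,0,0],[2.1,2.9,0,0,0,0],[2.5,3.7,0,0,0,0],[2.8,4.6,0,0,0,0],[3,5.5,0,0,0,0],[3.1,6.4,0,0,0,0],[3.2,7.3,0,0,0,0],[3.3,8.2,0,0,0,0],[3.2,9.1,0,0,0,0],[3.1,10,0,0,0,0],[2.9,10.9,0,0,0,0],[2.6,11.8,0,0,0,0],[2.6,11.8,0,0,0,0],[2.6,11.8,0,0,0,0]],
])

```text
time: 8.23
ee_pos: [0.4883, -0.0993, 0.0118]
eef_rot: [0.707, 0.707, -0.0, 0.0]
ft_force: [-0.2, 0.3, 0.4]
width: 0.0005
grip_force: 0.0
```

```bash
python3 - <<'E'
from h import *
look("pics/g.png")
s=r.read_state();print(s["ee_pos"],s["ft_force"])
E
```

```text
n 26 coherence 0.9843130205723453 lug phase mod60 58.2939971902181 angles [-124. -123. -122. -121. -121. -120. -119. -118.  -62.  -61.   -3.   -3.
   -3.   -1.   -1.   -1.   -1.    1.  175.  175.  177.  177.  177.  179.
  179.  179.]
[ 0.48782771 -0.09903722  0.01179396] [-0.01411225 -0.23987685  0.03690554]
```

View pics/g.png

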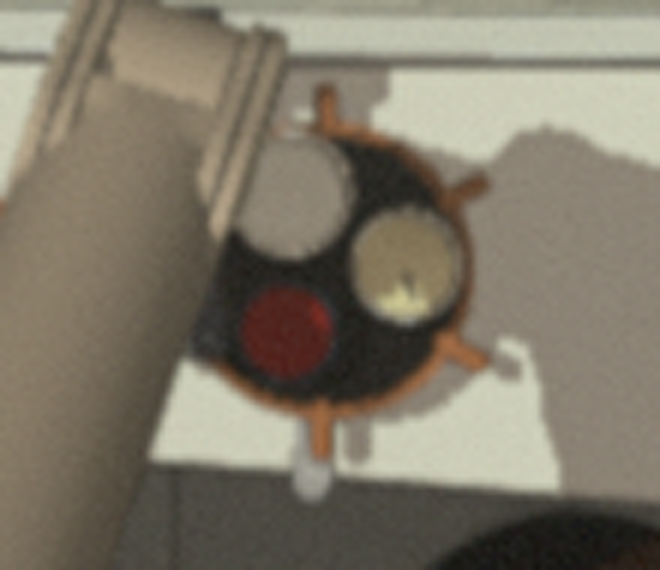

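The cream ramekin, at crop (405,265), is now on the right. The phase is 58.3°, leaving about 91.5° clockwise. I'll repeat the same stroke.

carry_out([
  [[0.2,-0.5,-1,0,0,0],[0.5,-1,-3,0,0,0],[0.7,-3.6,-3.5,0,0,0],[0.5,-6,-3.5,0,0,0],[0,-9,-3.5,0,0,0],[-2.6,-11.8,-3.5,0,0,0],[-2.6,-11.8,-3.5,0,0,0],[-2.6,-11.8,-2,0,0,0],[-2.6,-11.8,0,0,0,0],[-2.6,-11.8,0,0,0,0],[-2.6,-11.8,0,0,0,0]],
])

```text
time: 9.2
ee_pos: [0.3688, -0.1249, 0.0117]
eef_rot: [0.707, 0.707, -0.001, -0.001]
ft_force: [0.8, 0.3, 1.0]
width: 0.0007
grip_force: 0.0
```

carry_out([
  [[0.6,0.6,0,0,0,0],[1.2,1.3,0,0,0,0],[1.7,2.1,0,0,0,0],[2.1,2.9,0,0,0,0],[2.5,3.7,0,0,0,0],[2.8,4.6,0,0,0,0],[3,5.5,0,0,0,0],[3.1,6.4,0,0,0,0],[3.2,7.3,0,0,0,0],[3.3,8.2,0,0,0,0],[3.2,9.1,0,0,0,0],[3.1,10,0,0,0,0],[2.9,10.9,0,0,0,0],[2.6,11.8,0,0,0,0],[2.6,11.8,0,0,0,0],[2.6,11.8,0,0,0,0]],
])

```text
time: 10.53
ee_pos: [0.4883, -0.0993, 0.0119]
eef_rot: [0.707, 0.707, -0.0, 0.0]
ft_force: [-0.1, 0.7, -0.7]
width: 0.0005
grip_force: 0.0
```

```bash
python3 - <<'E'
from h import *
look("pics/i.png")
s=r.read_state();print(s["ee_pos"],s["ft_force"])
E
```

```text
n 28 coherence 0.9834014116126573 lug phase mod60 58.35857383075806 angles [-124. -123. -123. -122. -121. -121. -120. -119. -118.  -62.  -61.   -3.
   -3.   -3.   -1.   -1.   -1.   -1.    1.    1.  175.  175.  177.  177.
  177.  179.  179.  179.]
[ 0.48787136 -0.09905434  0.01182977] [-0.44877122 -0.02260181 -0.75050732]
```

View pics/i.png

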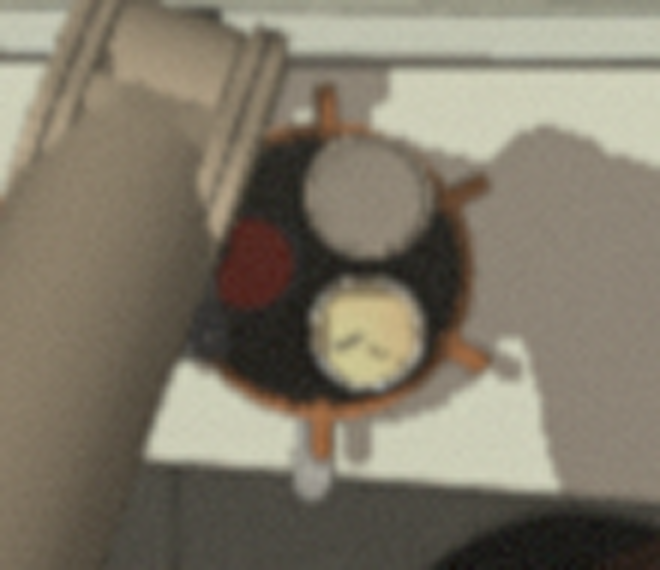

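The cream ramekin is now at crop (367,332), about 31.5° short of the pointer. The last stroke is a partial one.

carry_out([
  [[0.2,-0.5,-1,0,0,0],[0.5,-1,-3,0,0,0],[0.7,-3.6,-3.5,0,0,0],[0.5,-6,-3.5,0,0,0],[0,-9,-3.5,0,0,0],[-2.6,-11.8,-3.5,0,0,0],[-2.6,-11.8,-3.5,0,0,0],[-2.6,-11.8,-2,0,0,0],[-2.6,-11.8,0,0,0,0],[-2.6,-11.8,0,0,0,0],[-2.6,-11.8,0,0,0,0]],
])

```text
time: 11.5
ee_pos: [0.3688, -0.1249, 0.0117]
eef_rot: [0.707, 0.707, -0.001, -0.001]
ft_force: [0.5, 0.4, -0.4]
width: 0.0006
grip_force: 0.0
```

carry_out([
  [[0.6,0.6,0,0,0,0],[1.2,1.3,0,0,0,0],[1.7,2.1,0,0,0,0],[2.1,2.9,0,0,0,0],[2.5,3.7,0,0,0,0],[2.8,4.5,0,0,0,0],[3,5.2,0,0,0,0],[3.1,5.8,0,0,0,0],[3.1,6.2,0,0,0,0],[3.2,6.6,0,0,0,0],[3.2,6.6,0,0,0,0],[3.2,6.6,0,0,0,0]],
])

```text
time: 12.5
ee_pos: [0.4358, -0.0931, 0.0118]
eef_rot: [0.707, 0.707, -0.0, 0.0]
ft_force: [-0.5, 0.6, -0.8]
width: 0.0005
grip_force: 0.0
```

```bash
python3 - <<'E'
from h import *
look("pics/j.png")
s=r.read_state();print(s["ee_pos"],s["ft_force"])
E
```

```text
n 26 coherence 0.9913076537197654 lug phase mod60 31.973913539085927 angles [-151. -150. -149. -148. -148. -147. -146.  -88.  -88.  -88.  -29.  -28.
  -27.  -27.  -27.  -27.  -26.   30.   31.   31.   32.   32.   33.   33.
   34.  152.]
[ 0.43559291 -0.093126    0.0117813 ] [ 0.79670633  0.03586553 -1.06026467]
```

About 5° remains, so I push on 9 mm, then back off and lift away to the left.

carry_out([
  [[0,0.4,0,0,0,0],[0,0.7,0,0,0,0],[0.1,0.9,0,0,0,0],[0.1,0.9,0,0,0,0],[0.1,0.9,0,0,0,0],[0.2,0,0,0,0,0],[0.4,-0.6,-1,0,0,0],[0.8,-0.8,-4,0,0,0],[1.5,-0.8,-7,0,0,0],[3,-0.8,-10,0,0,0],[6,-0.8,-12,0,0,0],[10,-0.8,-13,0,0,0],[13,-0.8,-13,0,0,0],[16,-0.8,-13,0,0,0],[20,-0.8,-13,0,0,0],[24,-0.8,-13,0,0,0],[24,-0.8,-13,0,0,0],[24,-0.8,-13,0,0,0]],
])

```text
time: 14.05
ee_pos: [0.4275, 0.1491, 0.1418]
eef_rot: [0.706, 0.709, -0.0, 0.0]
ft_force: [-0.2, -1.4, -0.7]
width: 0.0003
grip_force: 0.0
```

```bash
python3 - <<'E'
from h import *
look("pics/k.png")
f=lambda p:tuple(np.array([(proj("top",p)[0]-300)*6,(proj("top",p)[1]-195)*6]).round())
t=np.radians(176.8);e=np.array([np.cos(t),np.sin(t)])
print("expected butter top ctr",f([*(C+.044*e),.07]),"center .034",f([*C,.034]))
E
```

```text
n 33 coherence 0.9853663538208534 lug phase mod60 26.689701389248977 angles [-95. -94. -94. -92. -92. -92. -90. -90. -34. -33. -33. -32. -32. -31.
 -30.  25.  25.  26.  26.  26.  27.  27.  28.  83.  84.  84.  85.  86.
  86.  88.  88. 147. 147.]
expected butter top ctr (np.float64(325.0), np.float64(342.0)) center .034 (np.float64(324.0), np.float64(270.0))
```

View pics/k.png

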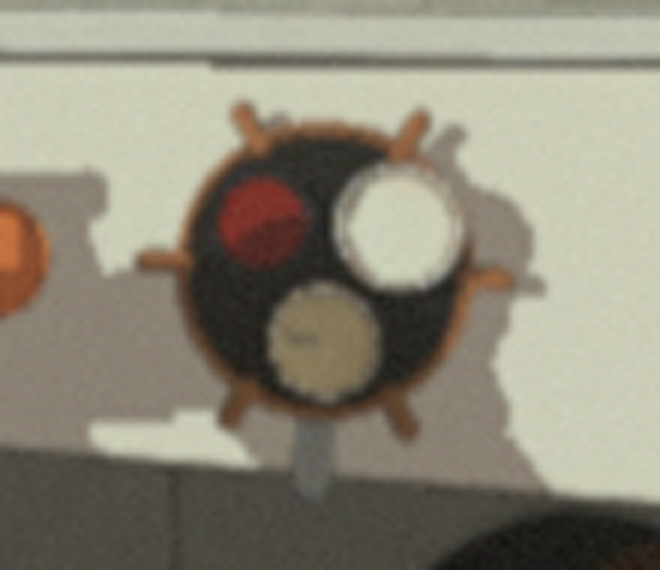

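The cream ramekin is at crop (324,342), against an expected (325,342), directly in line with the pointer at (315,470). All three ramekins are standing and the hand is clear, so I'm handing in.

```bash
python3 -c "
from bench import r
print(r.close_job())"
```

```text
the job is handed in; nothing more can be done
None
```

I turned the table about 165° clockwise by its lugs and handed the job in. In the last picture the spoon ramekin lines up with the pointer to within about a degree, all three ramekins are upright, and the hand is clear; no verdict came back.

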